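# Lock the hold-down of a repair fixture with its captive T-key

### The arm

A 7-joint arm with a two-finger parallel gripper is mounted at the origin on the work surface; the furniture and walls round the work are solid. World frame = base frame: x ahead of the robot, y to its left, z up, the work surface at z = 0. Lengths are in m, angles in degrees, forces in N, time in s.
With the tool pointing down it reaches from about 0.425 to 0.875 m from the base axis. Payload 4.7 kg.
Tool frame: the origin (TCP) lies on the mounting face of the last link; the fingertips stand 182 mm ahead of it and the grasp point (between the pads) lies 164 mm ahead of it; z points along the fingers, x is the direction in which the jaws open and shut, and the axes are right-handed (so a half turn about z gives the same grasp; the last joint's range is limited). The gripper opens to 87 mm and grips with 3 to 60 N. Pads are 19 mm wide; open, the fingers measure 117 mm over their backs; the gripper's body (75 mm by 190 mm) begins 51 mm behind the grasp point.
Start: joints at [73.803, 18.392, -4.016, 83.108, 1.295, 78.541, -3.26], TCP at [0.19, -0.622, 0.405] pointing down, gripper open.
Joint ranges: [-163.93, 163.93], [-17.29, 119.83], [-79.2, 71.16], [3.27, 140.29], [-89.18, 269.18], [5.43, 117.66], [-154.24, 154.24]. Speed limits (degrees/s): [147.25, 147.25, 180, 180, 180, 180, 180].

### API

Orientations are given as [roll, pitch, yaw] about the fixed x, y, z axes, in that order (R = Rz(yaw) Ry(pitch) Rx(roll)).
In Python, from cell import status, cams, env, outline_of, landmark_of gives the robot as it stands. The module is installed in compiled form; this text tells all that it offers.
- The arm moves only by the tool jog_arm, never from a script. Its argument "rows" is a list of rows, each a list of 7 numbers: the closure, from 0 (fully open) to 1 (shut), then the shift along the tool's x, y, z in m, then the turn, a rotation vector about the tool's x, y, z in degrees. A call has 1 to 12 rows; each row shifts and turns the commanded pose from where the row before left it, along the tool's axes as they then stand; what a row does not reach is not made up. A row lasts 1/12 s, in which the tool goes at most 41.7 mm and 7.16 degrees, less where a joint would pass 70% of its speed; a pose out of reach is approached as far as the arm can. A call with a gripper value outside its range is refused whole. The fingers move at their own pace and stop on an object; "grip_force" is the grip in N (left out, the last holds). Time passes only in rows, so rows that do not move let the fingers close. It gives the time, the measured TCP pose, the force and the opening at its end, in the units of the state.
- status.get_obs(): the state, without advancing time (a new reading comes with each control period).
- cams.read_camera(name): name is "scene" or "top"; returns (picture, depth): 480x640x3 uint8, red, green, blue; 480x640 float32, m along the optical axis (not along the pixel's ray), 0 where there is no reading.
- cams.camera_params(name): a dict with "vfov" (degrees; the focal length in pixels is half the picture's height over the tangent of half this angle, whatever the lens; pixels are square), "cx", "cy" (the principal point, pixels), "eye" and "attitude" of the camera in the world. Camera axes: x right, y up, looking along -z (the intrinsics and any distortion apply to the point x, -y, -z); pixel columns grow to the right and rows downward; lengths in m; the calibration is good to about 2 mm. A picture is of the moment at which its call begins. camera_params takes no time and is no camera call.
- env.sign_off(): hands the job in, once; it reports no verdict.
Trained networks look in the newest picture that a camera, given by its name, has taken for a name from the list of things; names that differ only in an ending like _2 or _b are one class to them, and where a whole thing is asked for, a point or a joint stands for the part that bears it (a point fixed in the world has none). Each returns a list of dicts, best first, with "conf" (0 to 1); they miss things now and then, are a little off and sometimes report something else, mostly with a low value. They report only what shows in the picture. A call takes as long as a camera call.
- outline_of(camera, name): "pixels" (480x640 bool, what is visible of it) and "box" ([left, top, right, bottom] in pixels, round what is visible of it).
- landmark_of(camera, name): "position" ([row, column] in pixels: a listed point, or the origin of a listed thing).
The state is a dict: "time_s": time; "qpos": joint angles; "joint_velocities": joint speeds; "effort": joint torques, N m; "tool_pos": TCP position; "tool_rot": TCP orientation; "force": force on the tool from outside, world axes, zero at the start; "wrist_torque": the same for the moment, N m; "grip_width": finger opening in m.
Only numpy, scipy, OpenCV 4.12 (cv2) and the standard library are available. Lean on these libraries where they do the work, as an engineer would, in place of code of your own. Each camera call takes 0.05 s, during which the arm holds its last target. There are 200 camera calls.

### The job

Lock the hold-down of the repair fixture with its red-handled T-key: turn the key until its crosshead drops into the slot in the metal deck, press it down until the collar under its handle sits on the blue bridge, then turn it about a quarter turn, to its stop, so that the crosshead is caught under the deck. A hidden pin lets it turn only one way, left or right, so feel which way is free and never force it. Then let go, and leave the torch, the yellow tin and the red snips where they are.

Things in the scene. Friction and masses are not known exactly. Their poses are not given: they have to be found in the camera images.
- jig: Repair fixture fixed to the table: closed grey housing 104 (x) x 118 (y) mm, aluminium deck 8 mm thick, its top 45 mm above the table; behind it (+x) a low plate with an opened device shell under the bridge's rubber-tipped arm. Origin: on the table, straight below the slot's centre; z up; x along the slot.
- slot (a point): Centre of the slot's mouth in the deck, 46 mm along the fixture's x, 14 mm along its y. Just below it an orange shutter carries the key's weight but slides down, and stays down, under a push of about 8 N.
- bridge (a point): Centre of the top of the blue bridge, 87 mm above the table: 12 mm thick, 118 mm along the fixture's y, 40 mm along x, plus a 26 mm wide arm to the rear. Posts and screw heads (tops 90 mm above the table) at y = +-47 mm. A square guide block hangs 17 mm below its middle; the key's shank runs in a 15.5 mm round hole through both.
- stop (a point): Inside the housing under the slot (hidden). A pin here lets the fully lowered key turn from the slot's direction only one way, 90 to 105 degrees to a firm stop; the other way it is blocked after 20 to 35 degrees. Which way is free (seen from above, left or right turn) changes from run to run and cannot be seen, only felt.
- tkey: Captive steel T-key, 88 mm tall, about 0.25 kg, upright in the bridge. Origin: centre of the crosshead's underside, z up the shank. Crosshead 42 (x) x 10 (y) x 10 mm; shank 14 mm thick. Origin height over the table: 45 mm at the start (resting across the slot, 28 degrees or more off it); lined up with the slot it drops to 33-37 mm, on to the shutter; pressed fully down 22 mm, free to turn.
- handle (a point): Centre of the key's red handle bar, 77 mm above the key's origin: 100 mm along the key's x (parallel to the crosshead), 14 mm wide, 14 mm high, ends free. Turns easily when pushed sideways near an end; must not be pushed with more than 60 N. Below it a 26 mm collar, underside 65 mm above the key's origin.
- button (a point): Centre of the top of the key's black press button, on the key's axis, 20 mm diameter, 88 mm above the key's origin, 4 mm above the handle bar.
- torch: grey torch with a yellow band standing on its head, 43 mm diameter, 122 mm tall, loose, to the left of the fixture; origin at the centre of its underside; leave alone
- flux_tin: round yellow tin, 47 mm diameter, 23 mm high, loose, in front of the fixture; origin at the centre of its underside; leave alone
- snips_red: red side cutters, 127 x 44 x 13 mm, lying loose in front of the fixture, to the left; origin at the centre of the underside; leave alone

How it is judged (in metres and radians):
On the way, in this order (a step that is already met when the one before it is completed fails the run):
1. the crosshead has dropped into the slot (z of tkey in the frame of jig below 0.0405 m and angle between the x axis of tkey and the x axis of jig, either way round below 0.25 rad), for 0.1 s.
2. the key is pressed fully down, still lined up with the slot (z of tkey in the frame of jig below 0.0255 m and angle between the x axis of tkey and the x axis of jig, either way round below 0.6 rad), for 0.1 s.
At the end, for the whole second after the job is handed in: The key stands upright and at rest in the fixture, fully down (its origin at most 25.5 mm above the table, within 6 mm of the slot's centre), its crosshead under the deck and turned to within 18 degrees of square to the slot, released (z of tkey in the frame of jig below 0.0255 m and horizontal distance between tkey and jig below 0.006 m and angle between the x axis of tkey and the x axis of jig, either way round above 1.25 rad and angle between tkey's own z axis and vertical below 0.12 rad and linear speed of tkey below 0.02 m/s and angular speed of tkey below 0.2 rad/s); the robot touches nothing.
It fails at once if the key is forced (pushed with more than 60 N) (contact force between the fingers and tkey above 60 N).
It fails at once if the torch is moved or tipped (distance of torch from where it was at the start of the episode above 0.03 m or angle between torch's own z axis and vertical above 0.5 rad).
It fails at once if the tin is moved (distance of flux_tin from where it was at the start of the episode above 0.03 m).
It fails at once if the snips are moved (distance of snips_red from where it was at the start of the episode above 0.03 m).
It also fails if it takes over 67 s, if anything falls off the work surface, if the arm or the gripper's body presses on something with over 40 N, if the wrist force passes 120 N, or if a joint passes its speed limit or range.

## Working session

There is one attempt and no reset: what is moved stays moved. The work goes in short steps, Python scripts to look and compute and a tool call to move; the robot and the scene stay as the last step left them, time stands still between calls to the robot, and variables do not carry over. Pictures are saved under pics/ and viewed, about 8 in all and at most 12, crops included, and the job is handed in when it is done.

Besides the shell and the picture viewer there is one more tool, called after "Emit:" in YAML: its name, and indented under it one key for each argument. jog_arm: Moves the arm, as the interface text tells. Its arguments: {"type":"object","properties":{"rows":{"type":"array"},"grip_force":{"type":"number"}},"required":["rows"]}

```bash
ls; mkdir -p pics; cat > h.py <<'E'
import numpy as np, cv2
from scipy.spatial.transform import Rotation as R
from cell import status, cams, env, outline_of, landmark_of
def K(p):
    f=240/np.tan(np.radians(p["vfov"])/2); return f,p["cx"],p["cy"]
def world(cam,row,col,d):
    p=cams.camera_params(cam); f,cx,cy=K(p)
    c=np.array([(col-cx)/f*d,-(row-cy)/f*d,-d]); return np.array(p["eye"])+rot(p)@c
def rot(p):
    a=np.array(p["attitude"]); 
    return a if a.shape==(3,3) else R.from_euler('xyz',a,degrees=True).as_matrix() if a.size==3 else R.from_quat(a).as_matrix()
def at_z(cam,row,col,z):
    p=cams.camera_params(cam); o=np.array(p["eye"]); v=world(cam,row,col,1)-o
    return o+v*(z-o[2])/v[2]
E
python3 - <<'E'
from h import *
for c in("scene","top"):
    print(c,cams.camera_params(c))
    im,d=cams.read_camera(c); cv2.imwrite(f"pics/{c}0.png",im[:,:,::-1])
    for n in("jig","slot","bridge","tkey","handle","button","torch","flux_tin","snips_red"):
        r=landmark_of(c,n)
        if r:
            q=r[0]; y,x=q["position"]; dd=d[int(min(y,479)),int(min(x,639))]
            print(n,round(q["conf"],2),np.round([y,x],1),np.round(world(c,y,x,dd),4))
s=status.get_obs();print(s)
E
```

```text
pics
scene {'vfov': 54.22761540143972, 'cx': 316.4175798281376, 'cy': 234.2523363917229, 'eye': array([-0.10770226,  0.71784192,  0.44420477]), 'attitude': array([  67.92746114,    0.4111428 , -134.36281887])}
jig 0.9 [283.4 300.9] [0.4791 0.1893 0.0238]
slot 0.67 [259.3 299.9] [0.5215 0.1525 0.048 ]
bridge 0.64 [241.1 298.5] [0.5224 0.1542 0.0875]
tkey 0.87 [261.1 299.3] [0.5219 0.1538 0.0444]
handle 0.7 [221.4 295.2] [0.5251 0.1591 0.1293]
button 0.63 [223.6 298.1] [0.5221 0.1545 0.1243]
torch 0.88 [298.9 252.4] [0.5176 0.2758 0.0098]
flux_tin 0.85 [301.7 322.1] [0.414  0.1976 0.0143]
snips_red 0.68 [325.6 297.3] [0.3932 0.2769 0.01  ]
top {'vfov': 47.75370596443517, 'cx': 326.71999308515996, 'cy': 235.86848227979505, 'eye': array([0.25467875, 0.15896502, 0.94341412]), 'attitude': array([ 14.3117694 ,  -0.29494908, -84.37840251])}
jig 0.96 [219.9 343.1] [0.5161 0.1515 0.0387]
slot 0.82 [215.1 346.4] [0.5106 0.1472 0.0878]
bridge 0.96 [205.1 348.4] [0.5172 0.146  0.1219]
tkey 0.75 [216.9 345.8] [0.508  0.1479 0.0859]
handle 0.84 [194.7 348.2] [0.5308 0.148  0.1328]
button 0.78 [196.
[... 173 characters left out ...]
2598 0.0015]
{'time_s': 1.0, 'qpos': array([73.80436813, 18.39072925, -4.01739421, 83.10540159,  1.29338092,
       78.542756  , -3.25935995]), 'joint_velocities': array([-0.03537208,  0.01395808, -0.08977973,  0.02744476, -0.01853446,
       -0.05621813,  0.09781445]), 'effort': array([-3.18690627e-05, -4.91108036e+01, -4.02982011e-01, -3.12775111e+01,
       -6.35100785e-02,  3.34990479e-02,  2.41095080e-06]), 'tool_pos': array([ 0.19007878, -0.62159349,  0.4048191 ]), 'tool_rot': array([ 1.79999253e+02, -6.16082703e-03, -7.29940730e+01]), 'force': array([0.15669718, 0.36401444, 0.36090794]), 'wrist_torque': array([-0.0228915 , -0.018724  ,  0.02069905]), 'grip_width': 0.08691544902048426}
```

```bash
python3 - <<'E'
import cv2
a=cv2.imread("pics/scene0.png")[160:360,200:420]; b=cv2.imread("pics/top0.png")[120:320,230:450]
import numpy as np
cv2.imwrite("pics/c0.png",np.vstack([cv2.resize(np.hstack([a,b]),None,fx=1.8,fy=1.8,interpolation=cv2.INTER_CUBIC)]))
E
```

```text
(no output)
```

View pics/c0.png

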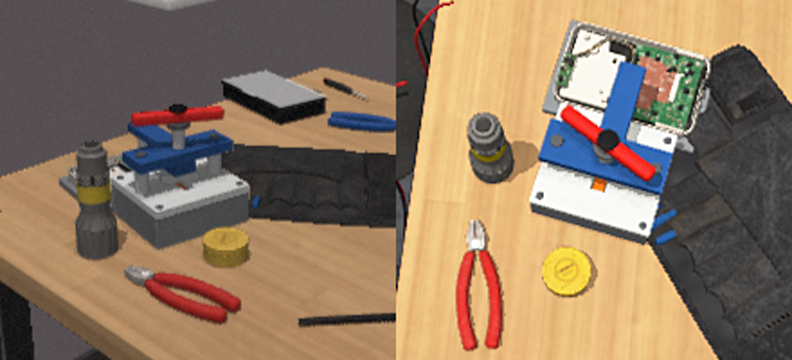

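View pics/top0.png

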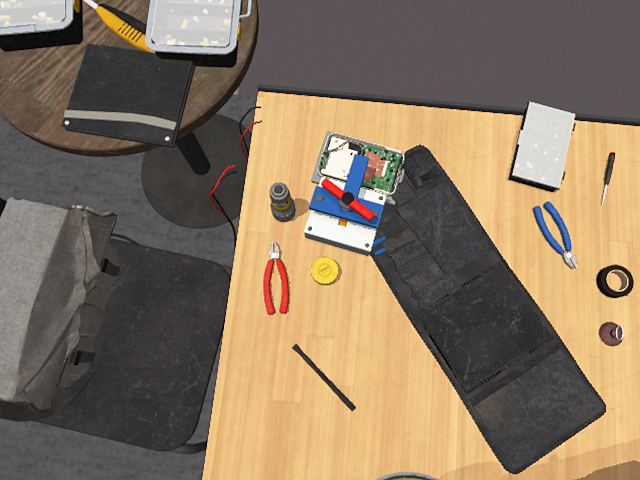

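```bash
cat >> h.py <<'E'
def cloud(cam):
    im,d=cams.read_camera(cam); p=cams.camera_params(cam); f,cx,cy=K(p)
    v,u=np.mgrid[:480,:640]; c=np.stack([(u-cx)/f*d,-(v-cy)/f*d,-d],-1)
    return im,d,np.array(p["eye"])+c@rot(p).T
def rect(P,tag):
    r=cv2.minAreaRect((P[:,:2]*1000).astype(np.float32)); b=cv2.boxPoints(r)
    e0,e1=b[1]-b[0],b[2]-b[1]; e=e0 if np.hypot(*e0)>np.hypot(*e1) else e1
    m=P[:,:2].mean(0); _,_,V=np.linalg.svd(P[:,:2]-m,full_matrices=False)
    print(tag,len(P),"rect c",np.round(r[0],1),"size",np.round(r[1],1),"long axis deg",round(np.degrees(np.arctan2(e[1],e[0]))%180,1),"pca",round(np.degrees(np.arctan2(V[0,1],V[0,0]))%180,1),"mean",np.round(m*1000,1),"z med",round(np.median(P[:,2])*1000,1))
def measure(cam,zlo=.085):
    im,d,P=cloud(cam); h=cv2.cvtColor(im,cv2.COLOR_RGB2HSV).astype(int); near=np.hypot(P[...,0]-.52,P[...,1]-.15)<.1
    H,S,V=h[...,0],h[...,1],h[...,2]; z=P[...,2]
    red=near&((H<8)|(H>172))&(S>140)&(z>zlo)&(d>0); blue=near&(abs(H-110)<15)&(S>120)&(abs(z-.087)<.007)
    rect(P[red],cam+" red"); rect(P[blue],cam+" blue")
    return im,P,red,blue
E
python3 - <<'E'
from h import *
for c in("top","scene"):
    im,P,red,blue=measure(c)
    white=(im.min(-1)>150)&(abs(P[...,2]-.045)<.006)&(np.hypot(P[...,0]-.5,P[...,1]-.15)<.12); rect(P[white],"white")
    for n,z in(("handle",.122),("button",.133),("bridge",.087),("slot",.045),("jig",0),("tkey",.045)):
        r=landmark_of(c,n)
        if r: print(n,np.round(at_z(c,*r[0]["position"],z)*1000,1))
E
```

```text
top red 465 rect c [525.8 149.2] size [97.2 19.4] long axis deg 62.1 pca 57.9 mean [524.3 147.8] z med 128.1
top blue 1637 rect c [562.7 142.2] size [116.9 113.1] long axis deg 78.7 pca 151.8 mean [544.4 147.9] z med 86.8
white 1773 rect c [528.  149.6] size [118.1 105.8] long axis deg 78.8 pca 111.7 mean [508.1 150.1] z med 44.9
handle [529.3 152.5 122. ]
button [532.  148.3 133. ]
bridge [526.1 149.2  87. ]
slot [527.2 146.8  45. ]
jig [530.8 148.7   0. ]
tkey [525.7 149.6  45. ]
scene red 359 rect c [523.6 152.4] size [98.7 16.6] long axis deg 57.4 pca 57.5 mean [522.2 154.2] z med 123.8
scene blue 681 rect c [560.5 144.6] size [119.1 116.5] long axis deg 79.6 pca 72.8 mean [532.7 154.2] z med 85.3
white 565 rect c [526.5 150.4] size [119.5 107.8] long axis deg 80.0 pca 58.2 mean [504.9 161.8] z med 43.5
handle [538.5 141.2 122. ]
button [511.9 156.3 133. ]
bridge [529.4 150.8  87. ]
slot [536.  145.2  45. ]
jig [515.2 159.8   0. ]
tkey [520.  157.1  45. ]
```

Emit:
jog_arm:
  rows:
    - [0, -0.018, -0.0325, 0, 0, 0, 0]
    - [0, -0.018, -0.0325, 0, 0, 0, 0]
    - [0, -0.018, -0.0325, 0, 0, 0, 0]
    - [0, -0.018, -0.0325, 0, 0, 0, 0]
    - [0, -0.018, -0.0325, 0, 0, 0, 0]
    - [0, -0.018, -0.0325, 0, 0, 0, 0]
    - [0, -0.018, -0.0325, 0, 0, 0, 0]
    - [0, -0.018, -0.0325, 0, 0, 0, 0]
    - [0, -0.018, -0.0325, 0, 0, 0, 0]
    - [0, -0.018, -0.0325, 0, 0, 0, 0]
    - [0, -0.018, -0.0325, 0, 0, 0, 0]
    - [0, -0.018, -0.0325, 0, 0, 0, 0]

```text
time_s: 2.7
tool_pos: [0.5008, -0.2995, 0.4051]
tool_rot: [-180.0, -0.0, -73.0]
force: [0.5, -0.8, 0.7]
grip_width: 0.087
```

Emit:
jog_arm:
  rows:
    - [0, -0.0353, -0.013, 0.003, 0, 0, 0]
    - [0, -0.0353, -0.013, 0.003, 0, 0, 0]
    - [0, -0.0353, -0.013, 0.003, 0, 0, 0]
    - [0, -0.0353, -0.013, 0.003, 0, 0, 0]
    - [0, -0.0353, -0.013, 0.003, 0, 0, 0]
    - [0, -0.0353, -0.013, 0.003, 0, 0, 0]
    - [0, -0.0353, -0.013, 0.003, 0, 0, 0]
    - [0, -0.0353, -0.013, 0.003, 0, 0, 0]
    - [0, -0.0353, -0.013, 0.003, 0, 0, 0]
    - [0, -0.0353, -0.013, 0.003, 0, 0, 0]
    - [0, -0.0353, -0.013, 0.003, 0, 0, 0]
    - [0, -0.0353, -0.013, 0.003, 0, 0, 0]

```text
time_s: 3.7
tool_pos: [0.5249, 0.1514, 0.369]
tool_rot: [-179.9, -0.0, -73.0]
force: [0.3, -0.5, 0.1]
grip_width: 0.0871
```

Emit:
jog_arm:
  rows:
    - [0, 0, 0, 0.003, 0, 0, -7]
    - [0, 0, 0, 0.003, 0, 0, -7]
    - [0, 0, 0, 0.003, 0, 0, -7]
    - [0, 0, 0, 0.003, 0, 0, -7]
    - [0, 0, 0, 0.003, 0, 0, -7]
    - [0, 0, 0, 0.003, 0, 0, -6]
    - [0, 0, 0, 0, 0, 0, 0]

```text
time_s: 4.28
tool_pos: [0.5249, 0.1496, 0.3502]
tool_rot: [180.0, 0.0, -31.8]
force: [-0.5, -0.8, -0.4]
grip_width: 0.0869
```

```bash
python3 - <<'E'
from h import *
s=status.get_obs(); print(s["tool_pos"],s["tool_rot"],s["qpos"],s["force"],s["wrist_torque"])
im,d=cams.read_camera("top"); im2,_=cams.read_camera("scene")
cv2.imwrite("pics/c1.png",cv2.resize(np.hstack([im2[100:320,190:410],im[100:320,230:450]])[:,:,::-1],None,fx=1.8,fy=1.8,interpolation=cv2.INTER_CUBIC))
E
```

```text
[0.52494715 0.14956205 0.35019584] [ 1.79960071e+02  4.03145918e-02 -3.18488953e+01] [ 21.62666821  11.93911886 -44.95478867 100.93113207   8.89174982
  70.8310573  -57.49953575] [-0.51390312 -0.77075857 -0.42208919] [-0.02908833  0.02206724 -0.01843239]
```

View pics/c1.png

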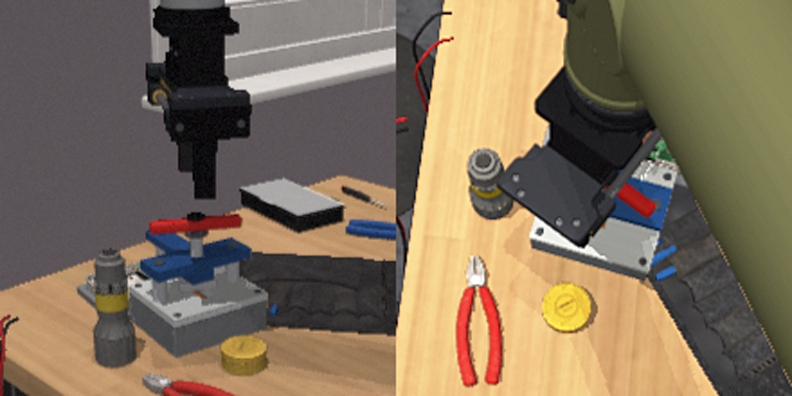

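Emit:
jog_arm:
  rows:
    - [0, 0, 0.0324, 0, 0, 0, 0]
    - [0.4, 0, 0, 0.01, 0, 0, 0]
    - [0.4, 0, 0, 0.01, 0, 0, 0]
    - [0.4, 0, 0, 0.01, 0, 0, 0]
    - [0.4, 0, 0, 0.01, 0, 0, 0]
    - [0.4, 0, 0, 0.01, 0, 0, 0]
    - [0.4, 0, 0, 0.006, 0, 0, 0]
    - [0.4, 0, 0, 0, 0, 0, 0]
  grip_force: 8

```text
time_s: 5.05
tool_pos: [0.5074, 0.1225, 0.2928]
tool_rot: [179.9, 0.2, -32.0]
force: [0.1, 0.1, -1.3]
grip_width: 0.0536
```

Emit:
jog_arm:
  rows:
    - [0.8, 0, 0, 0, 0, 0, 0]
    - [0.8, 0, 0, 0, 0, 0, 0]
    - [0.8, 0, 0, 0, 0, 0, 0]
    - [0.8, 0, 0, 0, 0, 0, 0]
    - [0.8, 0, 0, 0, 0, 0, 0]

```text
time_s: 5.47
tool_pos: [0.5081, 0.1223, 0.2951]
tool_rot: [-180.0, -0.0, -32.0]
force: [0.4, -0.5, 0.4]
grip_width: 0.0268
```

```bash
python3 - <<'E'
from h import *
s=status.get_obs(); print(s["tool_pos"],s["tool_rot"],s["qpos"],s["force"],s["wrist_torque"],s["grip_width"])
im,P,r,b=measure("scene"); im2,P,r,b=measure("top")
cv2.imwrite("pics/c2.png",cv2.resize(np.hstack([im[140:300,220:380],im2[120:280,270:430]])[:,:,::-1],None,fx=2.5,fy=2.5,interpolation=cv2.INTER_CUBIC))
E
```

```text
[0.50813337 0.12227143 0.29514413] [-1.79982085e+02 -4.37306880e-02 -3.19994726e+01] [ 23.80865061  11.8692469  -44.11084715 107.61179153   9.18663493
  64.05739389 -55.72404011] [ 0.42608627 -0.5145334   0.37598293] [-0.08422632 -0.05988715  0.04347783] 0.026777686846905548
scene red 286 rect c [499.8 146. ] size [130.9  65.5] long axis deg 18.1 pca 52.4 mean [526.7 162.9] z med 124.0
scene blue 676 rect c [559.9 143.8] size [119.7 116.3] long axis deg 77.7 pca 76.1 mean [532.9 154.9] z med 85.2
top red 64 rect c [521.5 182.1] size [67.5 12.8] long axis deg 5.7 pca 9.5 mean [542.6 184.7] z med 128.5
top blue 348 rect c [526.4 151.2] size [113.3  39.8] long axis deg 78.1 pca 169.8 mean [533.  192.2] z med 86.9
```

View pics/c2.png

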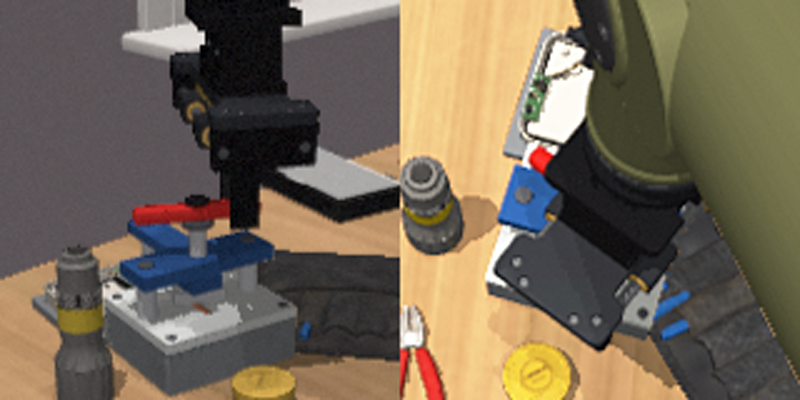

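Emit:
jog_arm:
  rows:
    - [0.8, 0, 0, 0, 0, 0, 0]
    - [0.8, 0, 0, 0, 0, 0, 0]
    - [0.8, -0.0029, -0.0001, 0, 0, 0, 5]
    - [0.8, -0.0029, -0.0001, 0, 0, 0, 5]
    - [0.8, -0.0029, -0.0001, 0, 0, 0, 5]
    - [0.8, -0.0029, -0.0001, 0, 0, 0, 5]

```text
time_s: 6.07
tool_pos: [0.4995, 0.1297, 0.2949]
tool_rot: [-180.0, -0.0, -52.3]
force: [1.8, -0.6, 1.0]
grip_width: 0.0174
```

Emit:
jog_arm:
  rows:
    - [0.8, -0.0029, -0.0001, 0, 0, 0, 5]
    - [0.8, -0.0029, -0.0001, 0, 0, 0, 5]
    - [0.8, -0.0029, -0.0001, 0, 0, 0, 5]
    - [0.8, -0.0029, -0.0001, 0, 0, 0, 5]
    - [0.8, -0.0029, -0.0001, 0, 0, 0, 5]
    - [0.8, -0.0029, -0.0001, 0, 0, 0, 5]
    - [0.8, -0.0029, -0.0001, 0, 0, 0, 5]

```text
time_s: 6.65
tool_pos: [0.4924, 0.1482, 0.2948]
tool_rot: [-180.0, -0.0, -87.3]
force: [1.3, -1.0, -0.2]
grip_width: 0.0174
```

```bash
cat >> h.py <<'E'
def tell():
    s=status.get_obs(); print("t",round(s["time_s"],2),*[np.round(s[k],4) for k in("tool_pos","tool_rot","force","wrist_torque","grip_width")],"j7",round(s["qpos"][6],1))
E
python3 - <<'E'
from h import *
tell()
im,P,r,b=measure("scene"); Q=P[r]; k=Q[:,2]>.1; print("ztop",np.percentile(Q[:,2],[5,50,95]))
for n in("handle","button"):
    for q in landmark_of("scene",n)[:1]: print(n,q["conf"],q["position"],np.round(at_z("scene",*q["position"],.133 if n=="button" else .122)*1000,1))
E
```

```text
t 6.65 [0.4924 0.1482 0.2948] [-1.799584e+02 -4.870000e-02 -8.726520e+01] [ 1.2659 -0.9772 -0.236 ] [-0.2479 -0.1555  0.0324] 0.0174 j7 -112.6
scene red 258 rect c [494.8 155.7] size [150.   99.9] long axis deg 42.1 pca 10.0 mean [521.1 158.8] z med 124.2
scene blue 696 rect c [560.6 144.2] size [118.3 116.2] long axis deg 79.2 pca 168.5 mean [536.6 155.4] z med 85.3
ztop [0.11645784 0.12415917 0.13441189]
handle 0.95 [221.6, 298.1] [534.8 143.  122. ]
button 0.56 [220.4, 297.1] [519.  159.5 133. ]
```

Emit:
jog_arm:
  rows:
    - [0.8, -0.0023, -0.0001, 0, 0, 0, 4]
    - [0.8, -0.0023, -0.0001, 0, 0, 0, 4]
    - [0.8, -0.0017, -0.0001, 0, 0, 0, 3]
    - [0.8, -0.0012, 0, 0, 0, 0, 2]
    - [0.8, 0, 0, 0, 0, 0, 0]

```text
time_s: 7.22
tool_pos: [0.4927, 0.1558, 0.2946]
tool_rot: [180.0, -0.0, -99.9]
force: [-0.1, -0.5, -0.9]
grip_width: 0.0171
```

```bash
python3 - <<'E'
from h import *
tell()
im,P,r,b=measure("scene"); Q=P[r]; print("ztop",np.percentile(Q[:,2],[5,50,95]))
cv2.imwrite("pics/c3.png",cv2.resize(im[140:300,200:400][:,:,::-1],None,fx=3,fy=3,interpolation=cv2.INTER_CUBIC))
E
```

```text
t 7.22 [0.4927 0.1558 0.2946] [ 1.799906e+02 -2.840000e-02 -9.991530e+01] [-0.077  -0.5495 -0.8581] [-0.1835 -0.04   -0.0347] 0.0171 j7 -126.0
scene red 222 rect c [517.  170.8] size [ 61.4 119.3] long axis deg 167.0 pca 175.8 mean [519.4 159.6] z med 124.3
scene blue 683 rect c [560.3 145. ] size [118.1 114.8] long axis deg 79.8 pca 167.4 mean [536.9 155.7] z med 85.2
ztop [0.11684053 0.12429969 0.13009744]
```

View pics/c3.png

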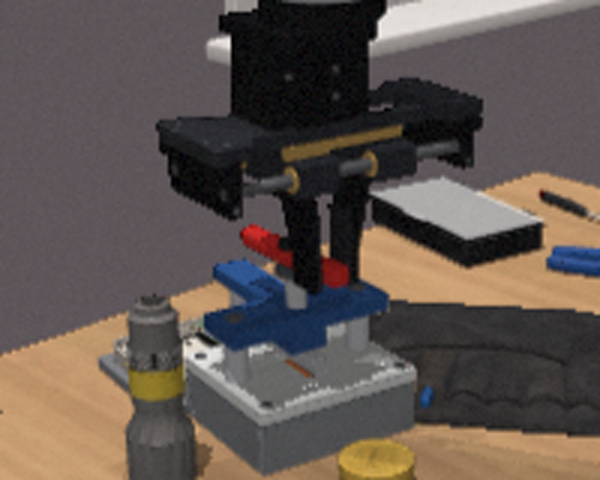

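Emit:
jog_arm:
  rows:
    - [0.8, -0.0009, 0, 0, 0, 0, 1.5]
    - [0.8, -0.0009, 0, 0, 0, 0, 1.5]
    - [0.8, 0, 0, 0, 0, 0, 0]

```text
time_s: 7.52
tool_pos: [0.493, 0.1576, 0.2946]
tool_rot: [180.0, -0.0, -102.9]
force: [0.8, -2.1, -1.4]
grip_width: 0.0172
```

```bash
python3 - <<'E'
from h import *
tell()
im,P,r,b=measure("scene"); Q=P[r]; print("ztop",np.percentile(Q[:,2],[5,50,95]))
E
```

```text
t 7.52 [0.493  0.1576 0.2946] [ 1.799894e+02 -1.900000e-02 -1.029184e+02] [ 0.7819 -2.0579 -1.4193] [-0.2108 -0.0986  0.0273] 0.0172 j7 -129.2
scene red 212 rect c [489.8 167.7] size [123.3 123.1] long axis deg 33.7 pca 172.1 mean [517.7 160.8] z med 124.9
scene blue 678 rect c [560.4 144.1] size [117.9 115.8] long axis deg 78.1 pca 167.8 mean [537.  155.7] z med 85.3
ztop [0.11663842 0.12486511 0.22551765]
```

Emit:
jog_arm:
  rows:
    - [0.8, -0.0009, 0, 0, 0, 0, 1.5]
    - [0.8, -0.0009, 0, 0, 0, 0, 1.5]
    - [0.8, 0, 0, 0, 0, 0, 0]

```text
time_s: 7.82
tool_pos: [0.4934, 0.1597, 0.2947]
tool_rot: [180.0, 0.0, -105.9]
force: [0.5, -0.2, 0.4]
grip_width: 0.0174
```

```bash
python3 - <<'E'
from h import *
tell()
im,P,r,b=measure("scene"); Q=P[r]; print("ztop",np.percentile(Q[:,2],[5,50,95]))
E
```

```text
t 7.82 [0.4934 0.1597 0.2947] [ 1.799844e+02  1.740000e-02 -1.059197e+02] [ 0.5065 -0.1524  0.4157] [ 0.0878  0.0327 -0.0286] 0.0174 j7 -132.4
scene red 179 rect c [491.7 172.1] size [133.7 126.3] long axis deg 23.0 pca 167.0 mean [520.4 157.9] z med 116.0
scene blue 646 rect c [560.2 144.8] size [117.8 115.8] long axis deg 78.7 pca 166.8 mean [537.2 157.1] z med 85.2
ztop [0.10844198 0.11595103 0.1856888 ]
```

Emit:
jog_arm:
  rows:
    - [0.7, 0, 0, -0.015, 0, 0, 0]
    - [0.7, 0, 0, -0.02, 0, 0, 0]
    - [1, 0, -0.0335, 0, 0, 0, 0]
    - [1, 0, 0, 0, 0, 0, 0]
    - [1, 0, 0, 0, 0, 0, 0]
    - [1, 0, 0, 0, 0, 0, 0]
    - [1, 0, 0, 0.008, 0, 0, 0]
    - [1, 0, 0, 0.006, 0, 0, 0]
    - [1, 0, 0, 0, 0, 0, 0]

```text
time_s: 8.62
tool_pos: [0.5244, 0.1503, 0.3137]
tool_rot: [179.8, -0.1, -105.9]
force: [-0.8, 0.0, -0.2]
grip_width: 0.0006
```

```bash
python3 - <<'E'
from h import *
tell()
im,P,r,b=measure("scene"); Q=P[r]; print("ztop",np.percentile(Q[:,2],[5,50,95]))
cv2.imwrite("pics/c4.png",cv2.resize(im[140:300,200:400][:,:,::-1],None,fx=3,fy=3,interpolation=cv2.INTER_CUBIC))
E
```

```text
t 8.62 [0.5244 0.1503 0.3137] [ 1.798298e+02 -1.003000e-01 -1.059313e+02] [-0.8404  0.0023 -0.2162] [0.0263 0.0767 0.005 ] 0.0006 j7 -131.2
scene red 260 rect c [521.  148.5] size [184.4  91. ] long axis deg 53.1 pca 171.1 mean [517.9 157.8] z med 116.0
scene blue 650 rect c [560.  144.8] size [118.1 115.3] long axis deg 79.7 pca 169.0 mean [537.5 156.3] z med 85.3
ztop [0.10800568 0.11598961 0.17447316]
```

View pics/c4.png

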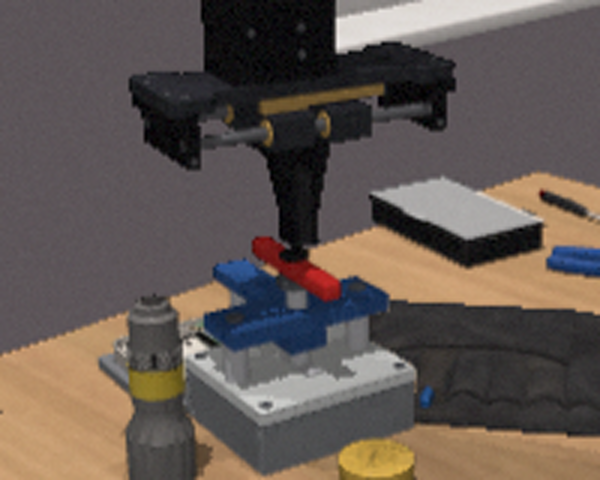

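Emit:
jog_arm:
  rows:
    - [1, 0, 0, 0.004, 0, 0, 0]
    - [1, 0, 0, 0.004, 0, 0, 0]
    - [1, 0, 0, 0.003, 0, 0, 0]
    - [1, 0, 0, 0.003, 0, 0, 0]
    - [1, 0, 0, 0.002, 0, 0, 0]
    - [1, 0, 0, 0.002, 0, 0, 0]

```text
time_s: 9.17
tool_pos: [0.5259, 0.1506, 0.3]
tool_rot: [-179.9, -0.0, -106.0]
force: [-5.7, -2.3, 15.9]
grip_width: 0.0008
```

Emit:
jog_arm:
  rows:
    - [1, 0, 0, 0.002, 0, 0, 0]
    - [1, 0, 0, 0.001, 0, 0, 0]
    - [1, 0, 0, 0, 0, 0, 0]

```text
time_s: 9.42
tool_pos: [0.5258, 0.1505, 0.2966]
tool_rot: [-179.9, -0.0, -106.0]
force: [-3.8, -1.5, 11.4]
grip_width: 0.001
```

```bash
python3 - <<'E'
from h import *
tell()
im,P,r,b=measure("scene"); Q=P[r]; print("ztop",np.percentile(Q[:,2],[5,50,95]))
E
```

```text
t 9.42 [0.5258 0.1505 0.2966] [-1.799312e+02 -3.530000e-02 -1.059956e+02] [-3.8136 -1.5398 11.4486] [-0.3653  0.9829  0.0071] 0.001 j7 -131.9
scene red 247 rect c [526.3 155.4] size [174.7  96. ] long axis deg 66.3 pca 167.8 mean [517.  158.2] z med 106.1
scene blue 594 rect c [561.1 144. ] size [118.4 116.2] long axis deg 78.9 pca 152.1 mean [538.1 157.8] z med 85.2
ztop [0.09769905 0.10608678 0.11807884]
```

Emit:
jog_arm:
  rows:
    - [1, 0, 0, 0.002, 0, 0, 0]
    - [1, 0, 0, 0.002, 0, 0, 0]
    - [1, 0, 0, 0, 0, 0, 0]

```text
time_s: 9.72
tool_pos: [0.5258, 0.1504, 0.2927]
tool_rot: [-179.9, -0.1, -106.0]
force: [-4.6, -1.6, 13.4]
grip_width: 0.0009
```

Emit:
jog_arm:
  rows:
    - [1, 0, 0, 0.002, 0, 0, 0]
    - [1, 0, 0, 0, 0, 0, 0]

```text
time_s: 9.88
tool_pos: [0.5258, 0.1506, 0.2926]
tool_rot: [-179.9, -0.1, -106.0]
force: [-9.6, -4.4, 25.1]
grip_width: 0.0003
```

```bash
python3 - <<'E'
from h import *
tell()
im,P,r,b=measure("scene"); Q=P[r]; print("ztop",np.percentile(Q[:,2],[5,50,95]))
E
```

```text
t 9.88 [0.5258 0.1506 0.2926] [-1.799119e+02 -1.068000e-01 -1.060008e+02] [-9.6213 -4.39   25.1387] [-0.8177  2.1891 -0.0254] 0.0003 j7 -132.2
scene red 256 rect c [501.9 163.2] size [129.7 109.8] long axis deg 28.1 pca 170.8 mean [517.4 158.9] z med 102.4
scene blue 559 rect c [559.9 144.7] size [117.5 115.5] long axis deg 78.5 pca 124.6 mean [537.9 158.1] z med 85.2
ztop [0.09398984 0.10239229 0.23503078]
```

Emit:
jog_arm:
  rows:
    - [1, 0, 0, -0.015, 0, 0, 0]
    - [0.6, 0, 0, -0.025, 0, 0, 0]
    - [0.6, 0, 0.0335, 0, 0, 0, -4]
    - [0.6, 0, 0, 0, 0, 0, 0]
    - [0.6, 0, 0, 0, 0, 0, 0]
    - [0.6, 0, 0, 0, 0, 0, 0]

```text
time_s: 10.43
tool_pos: [0.4935, 0.1594, 0.3286]
tool_rot: [-180.0, -0.0, -102.0]
force: [-0.0, -0.1, 0.5]
grip_width: 0.0263
```

```bash
python3 - <<'E'
from h import *
tell()
im,P,r,b=measure("scene"); Q=P[r]; print("ztop",np.percentile(Q[:,2],[5,50,95]))
rect(Q[abs(Q[:,2]-.102)<.012],"bar")
cv2.imwrite("pics/c5.png",cv2.resize(im[140:300,200:400][:,:,::-1],None,fx=3,fy=3,interpolation=cv2.INTER_CUBIC))
E
```

```text
t 10.43 [0.4935 0.1594 0.3286] [-1.799650e+02 -3.510000e-02 -1.020116e+02] [-0.0168 -0.1266  0.5052] [-0.0147  0.0124 -0.0366] 0.0263 j7 -127.3
scene red 249 rect c [509. 171.] size [ 97.4 109.6] long axis deg 112.1 pca 166.9 mean [516.  158.2] z med 102.3
scene blue 564 rect c [560.7 144.9] size [119.2 116.1] long axis deg 79.9 pca 136.8 mean [538.2 157.4] z med 85.2
ztop [0.09456622 0.10225854 0.17810755]
bar 235 rect c [525.8 153.1] size [14.9 98.6] long axis deg 167.0 pca 167.7 mean [517.8 157.2] z med 102.0
```

View pics/c5.png

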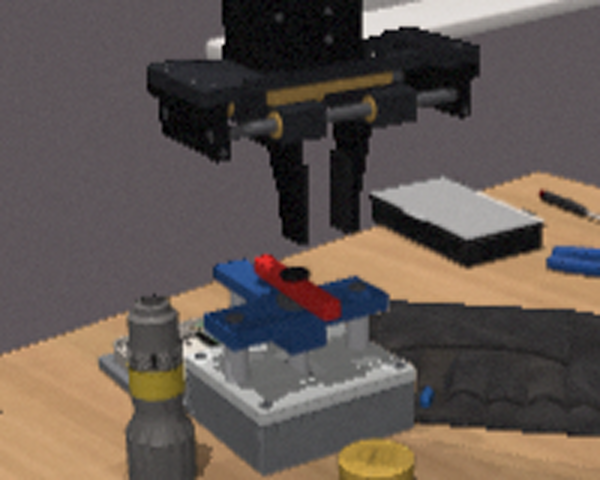

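Emit:
jog_arm:
  rows:
    - [0.6, 0, 0, 0.01, 0, 0, 0]
    - [0.6, 0, 0, 0.014, 0, 0, 0]
    - [0.6, 0, 0, 0.014, 0, 0, 0]
    - [0.6, 0, 0, 0.008, 0, 0, 0]
    - [0.6, 0, 0, 0.004, 0, 0, 0]
    - [0.8, 0, 0, 0, 0, 0, 0]
    - [0.8, 0, 0, 0, 0, 0, 0]
    - [0.8, 0, 0, 0, 0, 0, 0]
    - [0.8, 0, 0, 0, 0, 0, 0]

```text
time_s: 11.23
tool_pos: [0.4938, 0.1597, 0.2794]
tool_rot: [-179.9, 0.0, -102.0]
force: [0.5, -1.0, -0.4]
grip_width: 0.0199
```

Emit:
jog_arm:
  rows:
    - [0.8, 0, 0, 0.002, 0, 0, 0]
    - [0.8, 0.0017, 0, 0, 0, 0, -3]
    - [0.8, 0.0017, -0.0001, 0, 0, 0, -3]
    - [0.8, 0.0017, 0, 0, 0, 0, -3]
    - [0.8, 0.0017, -0.0001, 0, 0, 0, -3]
    - [0.8, 0, 0, 0, 0, 0, 0]

```text
time_s: 11.73
tool_pos: [0.4928, 0.1526, 0.2769]
tool_rot: [-180.0, -0.0, -89.9]
force: [0.1, -0.0, 0.1]
grip_width: 0.0178
```

Emit:
jog_arm:
  rows:
    - [0.8, 0.0017, 0, 0, 0, 0, -3]
    - [0.8, 0.0017, -0.0001, 0, 0, 0, -3]
    - [0.8, 0, 0, 0, 0, 0, 0]

```text
time_s: 11.98
tool_pos: [0.493, 0.1493, 0.2768]
tool_rot: [-180.0, -0.0, -84.0]
force: [-0.0, 0.0, 0.3]
grip_width: 0.0177
```

Emit:
jog_arm:
  rows:
    - [0.8, 0.0017, 0, 0, 0, 0, -3]
    - [0.8, 0.0017, -0.0001, 0, 0, 0, -3]
    - [0.8, 0, 0, 0, 0, 0, 0]

```text
time_s: 12.23
tool_pos: [0.4935, 0.146, 0.2768]
tool_rot: [-180.0, -0.0, -78.1]
force: [-0.0, 1.7, -0.1]
grip_width: 0.0176
```

Emit:
jog_arm:
  rows:
    - [0.8, 0.0012, 0, 0, 0, 0, -2]
    - [0.8, 0.0012, 0, 0, 0, 0, -2]
    - [0.8, 0, 0, 0, 0, 0, 0]

```text
time_s: 12.48
tool_pos: [0.494, 0.1438, 0.2768]
tool_rot: [180.0, 0.0, -74.1]
force: [-0.4, 1.0, 0.7]
grip_width: 0.0173
```

Emit:
jog_arm:
  rows:
    - [0.8, 0.0012, 0, 0, 0, 0, -2]
    - [0.8, 0.0012, -0.0001, 0, 0, 0, -2]
    - [0.8, 0, 0, 0, 0, 0, 0]

```text
time_s: 12.73
tool_pos: [0.4948, 0.1415, 0.2767]
tool_rot: [180.0, 0.0, -70.1]
force: [-0.0, -0.0, -0.9]
grip_width: 0.0174
```

```bash
python3 - <<'E'
from h import *
tell()
im,P,r,b=measure("scene"); Q=P[r]
rect(Q[abs(Q[:,2]-.102)<.012],"bar")
E
```

```text
t 12.73 [0.4948 0.1415 0.2767] [ 1.799913e+02  2.400000e-03 -7.011800e+01] [-0.0032 -0.0054 -0.8894] [0.0345 0.0845 0.0547] 0.0174 j7 -96.0
scene red 255 rect c [499.9 160.7] size [ 94.2 108.7] long axis deg 142.3 pca 12.3 mean [523.6 156.1] z med 100.9
scene blue 414 rect c [542.2 163.2] size [132.9 109.7] long axis deg 19.6 pca 31.1 mean [531.  170.5] z med 85.1
bar 243 rect c [522.2 155.8] size [97.9 31.1] long axis deg 22.3 pca 14.4 mean [526.  155.6] z med 100.6
```

Emit:
jog_arm:
  rows:
    - [0.8, 0.0012, 0, 0, 0, 0, -2]
    - [0.8, 0.0012, 0, 0, 0, 0, -2]
    - [0.8, 0, 0, 0, 0, 0, 0]

```text
time_s: 13.03
tool_pos: [0.4956, 0.1392, 0.2767]
tool_rot: [180.0, -0.0, -66.1]
force: [-1.1, 0.5, 1.0]
grip_width: 0.0174
```

Emit:
jog_arm:
  rows:
    - [0.8, 0.0012, 0, 0, 0, 0, -2]
    - [0.8, 0.0012, -0.0001, 0, 0, 0, -2]
    - [0.8, 0, 0, 0, 0, 0, 0]

```text
time_s: 13.28
tool_pos: [0.4968, 0.1371, 0.2767]
tool_rot: [180.0, -0.0, -62.1]
force: [-0.4, 0.7, 0.6]
grip_width: 0.0174
```

Emit:
jog_arm:
  rows:
    - [0.8, 0.0012, 0, 0, 0, 0, -2]
    - [0.8, 0.0012, 0, 0, 0, 0, -2]
    - [0.8, 0.0012, -0.0001, 0, 0, 0, -2]
    - [0.8, 0, 0, 0, 0, 0, 0]

```text
time_s: 13.62
tool_pos: [0.4987, 0.1339, 0.2767]
tool_rot: [180.0, -0.0, -56.1]
force: [-0.5, 0.8, 0.6]
grip_width: 0.0173
```

Emit:
jog_arm:
  rows:
    - [0.8, 0.0023, -0.0001, 0, 0, 0, -4]
    - [0.8, 0.0023, -0.0001, 0, 0, 0, -4]
    - [0.8, 0.0023, -0.0001, 0, 0, 0, -4]
    - [0.8, 0.0023, -0.0001, 0, 0, 0, -4]
    - [0.8, 0.0023, -0.0001, 0, 0, 0, -4]
    - [0.8, 0, 0, 0, 0, 0, 0]

```text
time_s: 14.12
tool_pos: [0.5069, 0.1255, 0.2767]
tool_rot: [180.0, -0.0, -36.1]
force: [-0.1, -0.3, 0.1]
grip_width: 0.0179
```

Emit:
jog_arm:
  rows:
    - [0.8, 0.0023, -0.0001, 0, 0, 0, -4]
    - [0.8, 0.0023, -0.0001, 0, 0, 0, -4]
    - [0.8, 0.0023, -0.0001, 0, 0, 0, -4]
    - [0.8, 0.0023, -0.0001, 0, 0, 0, -4]
    - [0.8, 0, 0, 0, 0, 0, 0]

```text
time_s: 14.53
tool_pos: [0.5151, 0.1214, 0.2767]
tool_rot: [180.0, -0.0, -20.1]
force: [-0.4, 0.4, 0.1]
grip_width: 0.0173
```

```bash
python3 - <<'E'
from h import *
tell()
im,P,r,b=measure("scene"); Q=P[r]
rect(Q[abs(Q[:,2]-.102)<.012],"bar")
E
```

```text
t 14.53 [0.5151 0.1214 0.2767] [ 1.799995e+02 -1.140000e-02 -2.013750e+01] [-0.3586  0.4098  0.1008] [-0.054  -0.0645 -0.0212] 0.0173 j7 -45.9
scene red 285 rect c [509.1 150.2] size [133.2  78.3] long axis deg 14.3 pca 61.9 mean [525.1 164. ] z med 100.8
scene blue 506 rect c [559.9 143.8] size [117.  116.7] long axis deg 77.8 pca 170.4 mean [532.  160.1] z med 85.1
bar 277 rect c [526.6 150.2] size [99.  30.7] long axis deg 61.7 pca 65.4 mean [525.8 164.3] z med 100.8
```

Emit:
jog_arm:
  rows:
    - [0.8, 0.0017, -0.0001, 0, 0, 0, -3]
    - [0.8, 0.0017, 0, 0, 0, 0, -3]
    - [0.8, 0.0017, -0.0001, 0, 0, 0, -3]
    - [0.8, 0, 0, 0, 0, 0, 0]

```text
time_s: 14.92
tool_pos: [0.5199, 0.1203, 0.2768]
tool_rot: [-180.0, -0.0, -11.1]
force: [-0.9, -0.6, 0.8]
grip_width: 0.0173
```

Emit:
jog_arm:
  rows:
    - [0.8, 0.0012, 0, 0, 0, 0, -2]
    - [0.8, 0.0012, 0, 0, 0, 0, -2]
    - [0.8, 0, 0, 0, 0, 0, 0]

```text
time_s: 15.17
tool_pos: [0.5221, 0.12, 0.2768]
tool_rot: [-180.0, -0.0, -7.2]
force: [-0.1, 0.2, 0.3]
grip_width: 0.0173
```

Emit:
jog_arm:
  rows:
    - [0.8, 0.0012, 0, 0, 0, 0, -2]
    - [0.8, 0.0012, 0, 0, 0, 0, -2]
    - [0.8, 0, 0, 0, 0, 0, 0]

```text
time_s: 15.42
tool_pos: [0.5244, 0.1198, 0.2767]
tool_rot: [-180.0, 0.0, -3.2]
force: [0.4, 1.6, -0.4]
grip_width: 0.0175
```

Emit:
jog_arm:
  rows:
    - [0.8, 0.0012, 0, 0, 0, 0, -2]
    - [0.8, 0.0012, 0, 0, 0, 0, -2]
    - [0.8, 0, 0, 0, 0, 0, 0]

```text
time_s: 15.67
tool_pos: [0.5266, 0.1197, 0.2767]
tool_rot: [180.0, 0.1, 0.9]
force: [-1.5, 0.5, 1.1]
grip_width: 0.0173
```

Emit:
jog_arm:
  rows:
    - [0.8, 0.0012, 0, 0, 0, 0, -2]
    - [0.8, 0, 0, 0, 0, 0, 0]

```text
time_s: 15.83
tool_pos: [0.5274, 0.1198, 0.2765]
tool_rot: [180.0, 0.1, 2.9]
force: [-2.9, -0.3, 3.0]
grip_width: 0.0175
```

```bash
python3 - <<'E'
from h import *
tell()
im,P,r,b=measure("scene"); Q=P[r]
rect(Q[abs(Q[:,2]-.102)<.012],"bar")
E
```

```text
t 15.83 [0.5274 0.1198 0.2765] [1.799897e+02 1.220000e-01 2.881300e+00] [-2.856  -0.3313  2.9618] [ 0.0868  0.7382 -0.06  ] 0.0175 j7 -24.3
scene red 279 rect c [516.2 149.2] size [180.   83.2] long axis deg 30.0 pca 78.1 mean [521.9 163.7] z med 101.5
scene blue 529 rect c [560.2 143.7] size [118.4 115.7] long axis deg 77.7 pca 171.2 mean [533.2 156.3] z med 85.2
bar 260 rect c [527.1 157.5] size [87.9 25.5] long axis deg 85.0 pca 86.8 mean [523.2 165.9] z med 101.1
```

Emit:
jog_arm:
  rows:
    - [0.8, 0.0012, 0, 0, 0, 0, -1]
    - [0.8, 0, 0, 0, 0, 0, 0]

```text
time_s: 16.05
tool_pos: [0.5282, 0.1198, 0.2764]
tool_rot: [180.0, 0.2, 3.9]
force: [-6.3, -0.5, 4.5]
grip_width: 0.0172
```

The force builds at about 99°, so this is the firm stop. I'll back off, open and retreat.

Emit:
jog_arm:
  rows:
    - [0.8, -0.003, 0, 0, 0, 0, 0]
    - [0.65, 0, 0, 0, 0, 0, 0]
    - [0.65, 0, 0, 0, 0, 0, 0]
    - [0.65, 0, 0, 0, 0, 0, 0]
    - [0.65, 0, 0, -0.01, 0, 0, 0]
    - [0.65, 0, 0, -0.025, 0, 0, 0]
    - [0.65, 0, 0, -0.035, 0, 0, 0]
    - [0.65, 0, 0.035, -0.01, 0, 0, 0]
    - [0.65, 0, 0.04, 0, 0, 0, 0]
    - [0.65, 0, 0.04, 0, 0, 0, 0]
    - [0.65, 0, 0.04, 0, 0, 0, 0]
    - [0.65, 0, 0, 0, 0, 0, 0]

```text
time_s: 17.05
tool_pos: [0.5376, -0.0453, 0.3573]
tool_rot: [179.7, -0.0, 3.3]
force: [0.3, -1.8, -0.0]
grip_width: 0.0305
```

Emit:
jog_arm:
  rows:
    - [0.65, 0, 0.04, 0, 0, 0, 0]
    - [0.65, 0, 0.04, 0, 0, 0, 0]
    - [0.65, 0, 0.04, 0, 0, 0, 0]
    - [0.65, 0, 0.04, 0, 0, 0, 0]
    - [0.65, 0, 0, 0, 0, 0, 0]

```text
time_s: 17.47
tool_pos: [0.5473, -0.2054, 0.3568]
tool_rot: [179.7, 0.0, 3.2]
force: [-0.2, -2.1, -0.6]
grip_width: 0.0306
```

```bash
python3 - <<'E'
from h import *
tell()
a,P,r,b=measure("scene"); Q=P[r]; rect(Q[abs(Q[:,2]-.102)<.012],"bar s")
t,P,r,b=measure("top"); Q=P[r]; rect(Q[abs(Q[:,2]-.102)<.012],"bar t")
cv2.imwrite("pics/c6.png",cv2.resize(np.hstack([a[140:320,200:400],t[120:300,240:440]])[:,:,::-1],None,fx=2,fy=2,interpolation=cv2.INTER_CUBIC))
E
```

```text
t 17.47 [ 0.5473 -0.2054  0.3568] [1.797108e+02 1.800000e-03 3.246600e+00] [-0.1807 -2.1207 -0.6434] [-0.1005 -0.0606 -0.0149] 0.0306 j7 12.9
scene red 319 rect c [542.4 151.7] size [100.4  53. ] long axis deg 90.0 pca 85.5 mean [522.3 156.1] z med 101.1
scene blue 545 rect c [560.5 144.5] size [119.6 117.3] long axis deg 78.5 pca 172.0 mean [533.3 155. ] z med 85.2
bar s 318 rect c [524.1 151.7] size [101.   16.5] long axis deg 85.9 pca 85.5 mean [522.2 156.1] z med 101.1
top red 446 rect c [527.  148.2] size [99.6 14.4] long axis deg 87.4 pca 86.3 mean [525.9 149. ] z med 105.0
top blue 1535 rect c [562.6 142.3] size [116.7 113.1] long axis deg 78.9 pca 174.0 mean [545.3 145.9] z med 86.8
bar t 445 rect c [527.1 148.9] size [98.4 13.3] long axis deg 86.3 pca 86.2 mean [525.9 149.1] z med 105.0
```

View pics/c6.png

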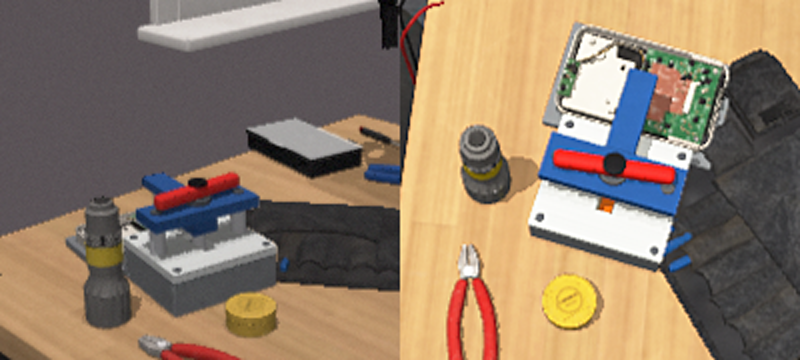

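```bash
python3 -c "
from cell import env; print(env.sign_off())"
```

```text
the job is handed in; nothing more can be done
None
```

The key is locked: fully down, turned left to its stop and released. I handed the job in at about 17.5 s of the 67 s allowed; the sign-off reports no verdict.

- **Aligning:** I turned the key right about 69° with the fingers loosely straddling its handle. It dropped about 9 mm into the slot and rested on the shutter.
- **Pressing down:** I pushed on the button with closed fingers until the collar sat on the bridge. The highest reading was 25 N vertically.
- **Turning:** Left was the first way I tried, and it was free. I met a firm stop after about 97–99°, where the force rose to about 8 N, then backed off and moved the arm clear.

**Last checks:**
- **Height:** the top camera puts the top of the bar at 105 mm, so the key's origin is about 21–22 mm above the table (limit 25.5 mm).
- **Angle:** the handle is at about 86° against a slot direction of about -11°, roughly 7° from square (18° allowed).
- **Other objects:** the torch, tin and snips look undisturbed in the last picture; I did not measure their positions again.
- **Disagreement between cameras:** they differed by about 3 mm sideways and 4 mm in height. The scene camera read the lower height, so either reading is within the limit.

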